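# Mark the third gap and file the balloon weight

### The arm

A 7-joint arm with a two-finger parallel gripper is mounted at the origin on the work surface. World frame = base frame: x ahead of the robot, y to its left, z up, the work surface at z = 0. Lengths are in m, angles in rad, forces in N, time in s.
With the tool pointing down it reaches from about 0.4 to 0.85 m from the base axis. Payload 4.5 kg.
Tool frame: the origin (TCP) lies midway between the tips of the shut fingers; the grasp point (between the pads) lies ctrl.pinch_z behind it (ctrl.pinch_z is the distance from the TCP to the grasp point, in m); z points along the fingers, y is the line along which they close (so a half turn about z gives the same grasp; the last joint's range is limited). The gripper opens to 85 mm and grips with 20 to 120 N. Pads are 22 mm wide; open, the fingers measure 114 mm over their backs; the gripper's body (76 mm by 85 mm) begins 54 mm behind the grasp point. The pads swing forward as they close: fully open they stand 13 mm farther back than shut.
Start: joints at [1.243, 0.689, -0.195, 1.565, 0.157, 0.902, -0.215], TCP at [0.221, -0.585, 0.231] pointing down, gripper open.
Joint ranges: [-3.01, 3.01], [-0.46, 2.08], [-1.47, 1.51], [0.13, 2.56], [-1, 4.14], [0.04, 2.09], [-2.66, 2.66]. Speed limits (rad/s): [2.57, 2.57, 3.14, 3.14, 3.14, 3.14, 3.14].

### API

Orientations are given as a 3x3 rotation matrix whose columns are the frame's x, y, z axes.
In Python, from rig import ctrl gives the robot as it stands.
- The arm moves only by the tool play_rows, never from a script. Its arguments are lists of equal length, an entry for each row: "translation": the shift along the tool's x, y, z in cm, a list of three; "turn": the turn about the tool's z in degrees. A call has 1 to 8 rows; each row shifts and turns the commanded pose from where the row before left it, along the tool's axes as they then stand; what a row does not reach is not made up. A row lasts 1/10 s, in which the tool goes at most 50 mm and 8.59 degrees, less where a joint would pass 70% of its speed; a pose out of reach is approached as far as the arm can. A call is refused whole if a number of a shift passes 5 or a number of a turn 8.59, either way. A call with a gripper value outside its range is refused whole. "hand" is the gripper's target within -1 to 1 (fully open at 1, half-way at 0, shut at -1), set as the call begins (left out, the last holds). The fingers move at their own pace and stop on an object; "grip_force" is the grip in N (left out, the last holds). Time passes only in rows, so rows that do not move let the fingers close. It gives the time, the measured TCP pose, the force, the opening and the grip force at its end, in the units of the state.
- ctrl.get_state(): the state, without advancing time (a new reading comes with each control period).
- ctrl.read_camera(name): name is "scene" or "top" or "wrist"; returns the picture (384x512x3 uint8, red, green, blue); there is no depth.
- ctrl.camera_info(name): a dict with "K" (3x3 intrinsics, pixels), "T" (4x4, takes a point from camera to world coordinates); the wrist camera has in their place "mount" (4x4, takes a point from camera to tool coordinates, whose origin is the TCP and whose axes are the flange's). Camera axes: x right, y up, looking along -z (the intrinsics and any distortion apply to the point x, -y, -z); pixel columns grow to the right and rows downward; lengths in m; the calibration is good to about 2 mm. A picture is of the moment at which its call begins: read the wrist's pose just before it. camera_info takes no time and is no camera call.
- ctrl.close_job(): hands the job in; it is judged then, once.
The state is a dict: "time": time; "qpos": joint angles; "qvel": joint speeds; "effort": joint torques, N m; "eef_pos": TCP position; "ee_rot": TCP orientation; "force": force on the tool from outside, world axes, zero at the start; "torque": the same for the moment, N m; "gripper_width": opening from 0.0 (shut) to 1.0 (fully open); "grip_force": force on a finger pad.
Only numpy, scipy, OpenCV 4.12 (cv2) and the standard library are available. Lean on these libraries where they do the work, as an engineer would, in place of code of your own. Each camera call takes 0.05 s, during which the arm holds its last target. There are 200 camera calls.

### The job

With a closed fingertip, slide the yellow marker along the rail of the white divider rack, counting the gaps from the end where the marker is parked, and leave it standing centred over the third gap. Then push the purple balloon weight along the shelf and into that third gap until it meets the back wall. Only push: do not lift the marker or the weight, and leave the glass cup, the tin and the pump where they are.

Things in the scene. Friction and masses are not known exactly. Their poses are not given: they have to be found in the camera images.
- rack: White divider rack, fixed, no floor of its own. Origin on the shelf board at the middle of the back wall's front face; x points into the rack (away from the robot), y along it, z up. Seven dividers 6 mm thick, 42 high, reach to x = -47 mm at y = -144, -96, -48, 0, 48, 96, 144. Six 42 mm gaps, centres y = -120, -72, -24, 24, 72, 120: the third from the +y end is at +24, from the -y end at -24
- rail (a point): Middle of the rail, which is the top edge of the rack's back wall: a straight bar along the rack's y, 344 mm long (y -172 to 172), 10 mm thick (rack x 0 to 10 mm), top 64 mm above the board. This point is on its top, at rack x 5 mm, y 0. Axes as the rack's
- marker: Yellow saddle with a black centre stripe, 60 g, loose astride the rail with 2 mm play each side: 24 mm wide, 40 mm long along the rail, rising 20 mm above it, legs 14 mm below. Origin at its middle, level with the rail's top; axes as the rack's. Slides with friction, stays where left. Starts parked at the +y or the -y end, about 150 mm from the rack's middle
- end_clip: Grey clip fixed on top of the rail at the other end from where the marker starts, 20 x 20 mm and 10 mm high, origin at the middle of its underside, about 150 mm from the rack's middle
- weight: Purple block with a lilac stripe, loose, about 0.14 kg: 50 mm long (its x), 30 wide (its y), 34 high, a small hook on top to 51 mm. Origin at the centre of its underside. Starts on the board in front of the rack, its x within 0.25 rad of the rack's x, and goes in that way round; against the wall its origin is at rack x -25 mm and 3 mm of it stand out of the dividers
- cup: Frosted glass hurricane cup, 78 mm wide, 105 mm high, origin at the centre of its foot. Leave alone
- tin: Round steel tea-light tin with a shut flip-top lid, 71 mm wide, 42 mm high, origin at the centre of its underside. Leave alone
- pump: Pink balloon pump lying behind the rack along its y, about 250 mm long and 70 mm wide at its handle, 50 mm high, origin under the middle of the barrel. Leave alone
Not all that is in view belongs to the job. Of the things that look like the marker, the largest one is meant.

How it is judged:
By the outcome, as a careful person would: the job done as asked, in the order asked, and still so for the second after the job is handed in, with the robot touching nothing.
It also fails if it takes over 64 s, if anything falls off the work surface, if the arm or the gripper's body presses on something with over 40 N, if the wrist force passes 120 N, or if a joint passes its speed limit or range.

## Working session

There is one attempt and no reset: what is moved stays moved. The work goes in short steps, Python scripts to look and compute and a tool call to move; the robot and the scene stay as the last step left them, time stands still between calls to the robot, and variables do not carry over. Pictures are saved under pics/ and viewed, at most 12 in all, crops included, and the job is handed in when it is done.

Besides the shell and the picture viewer there is one more tool, called after ">>>" by a JSON object that holds its "api" and its "payload". play_rows: Moves the arm, as the interface text tells. Its arguments: {"type":"object","properties":{"translation":{"type":"array"},"turn":{"type":"array"},"hand":{"type":"number"},"grip_force":{"type":"number"}},"required":["translation","turn"]}

```bash
ls; mkdir -p pics; python3 - <<'E'
from rig import ctrl
import cv2,numpy as np
a=ctrl.read_camera("scene");b=ctrl.read_camera("top")
cv2.imwrite("pics/s.png",a[:,:,::-1]);cv2.imwrite("pics/t.png",b[:,:,::-1])
np.set_printoptions(precision=4,suppress=True)
for n in("scene","top","wrist"):print(n,ctrl.camera_info(n))
s=ctrl.get_state();print(s['time'],s['eef_pos'],s['ee_rot'],ctrl.pinch_z)
E
```

```text
pics
scene {'K': array([[394.158 ,   0.    , 255.261 ],
       [  0.    , 394.158 , 190.0662],
       [  0.    ,   0.    ,   1.    ]]), 'T': array([[ 0.7343, -0.5763,  0.3587,  0.9685],
       [ 0.6788,  0.6172, -0.398 , -0.3973],
       [ 0.008 ,  0.5357,  0.8444,  0.9135],
       [ 0.    ,  0.    ,  0.    ,  1.    ]])}
top {'K': array([[354.6879,   0.    , 255.4044],
       [  0.    , 354.6879, 190.3882],
       [  0.    ,   0.    ,   1.    ]]), 'T': array([[ 0.0061,  0.9823, -0.187 ,  0.4965],
       [-0.9993, -0.001 , -0.038 , -0.0163],
       [-0.0375,  0.1871,  0.9816,  0.8056],
       [ 0.    ,  0.    ,  0.    ,  1.    ]])}
wrist {'K': array([[314.4362,   0.    , 261.7219],
       [  0.    , 314.4362, 187.2455],
       [  0.    ,   0.    ,   1.    ]]), 'mount': array([[-0.0006,  0.9576,  0.2881,  0.0724],
       [ 1.    ,  0.0007, -0.0002,  0.001 ],
       [-0.0004,  0.2881, -0.9576, -0.1432],
       [ 0.    ,  0.    ,  0.    ,  1.    ]])}
0.1 [ 0.221  -0.584   0.2306] [[ 0.9352  0.354  -0.0007]
 [ 0.354  -0.9352  0.0015]
 [-0.0001 -0.0016 -1.    ]] 0.0187
```

View pics/s.png

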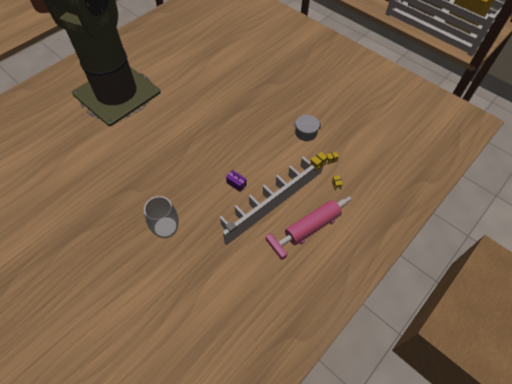

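View pics/t.png

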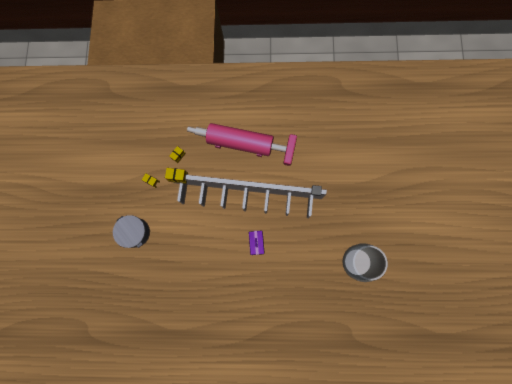

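The top view shows three yellow candidates: a large one on the rail at (175,174), and smaller ones at (177,153) and (150,180) lying off it. The one on the rail fits: it is the largest and sits at the rail's end opposite the grey clip at (317,190). The weight is at (257,243), the tin at (130,232) and the cup at (365,262). I'll confirm with one enlarged crop and measure.

```bash
cat > h.py <<'E'
import cv2,numpy as np
np.set_printoptions(precision=4,suppress=True)
from rig import ctrl
def cam(n,st=None):
    i=ctrl.camera_info(n)
    if 'T' in i: return i['K'],i['T']
    W=np.eye(4);W[:3,:3]=st['ee_rot'];W[:3,3]=st['eef_pos'];return i['K'],W@i['mount']
def ray(KT,p):
    K,T=KT;d=T[:3,:3]@(np.array([1,-1,-1])*(np.linalg.inv(K)@[p[0],p[1],1]));return T[:3,3],d/np.linalg.norm(d)
def onz(KT,p,z):
    o,d=ray(KT,p);return o+d*(z-o[2])/d[2]
def tri(a,p,b,q):
    o,d=ray(a,p);r,e=ray(b,q);s=np.linalg.lstsq(np.c_[d,-e],r-o,rcond=None)[0]
    A=o+d*s[0];B=r+e*s[1];return (A+B)/2,np.linalg.norm(A-B)
def blobs(img,lo,hi,amin=15):
    m=cv2.inRange(cv2.cvtColor(img,cv2.COLOR_RGB2HSV),lo,hi)
    n,_,s,c=cv2.connectedComponentsWithStats(m)
    return [(s[i,4],c[i].round(1),s[i,:4]) for i in range(1,n) if s[i,4]>=amin],m
def proj(KT,P):
    K,T=KT;c=np.linalg.inv(T)@np.r_[P,1];u=K@(c[:3]*[1,-1,-1]);return u[:2]/u[2]
YEL=((22,150,90),(34,255,255));PUR=((128,110,50),(150,255,255))
E
python3 - <<'E'
from h import *
t=cv2.imread("pics/t.png")[:,:,::-1].copy();s=cv2.imread("pics/s.png")[:,:,::-1].copy()
for n,i in(("top",t),("scene",s)):
    for k in(YEL,PUR):
        for b in blobs(i,*k)[0]:print(n,b)
c=cv2.resize(t[135:260,140:340],None,fx=4,fy=4,interpolation=cv2.INTER_CUBIC);cv2.imwrite("pics/tc.png",c[:,:,::-1])
c=cv2.resize(s[140:260,210:360],None,fx=5,fy=5,interpolation=cv2.INTER_CUBIC);cv2.imwrite("pics/sc.png",c[:,:,::-1])
E
```

```text
top (np.int32(93), array([175.7, 152.8]), array([169, 146,  14,  14], dtype=int32))
top (np.int32(91), array([169.1, 173.1]), array([165, 168,   9,  13], dtype=int32))
top (np.int32(94), array([179.2, 174. ]), array([175, 169,  10,  11], dtype=int32))
top (np.int32(102), array([148.7, 179.1]), array([142, 173,  15,  13], dtype=int32))
top (np.int32(280), array([256. , 242.4]), array([249, 231,  15,  24], dtype=int32))
scene (np.int32(162), array([323.3, 157. ]), array([311, 152,  28,  13], dtype=int32))
scene (np.int32(64), array([337.2, 180.4]), array([333, 176,  10,  10], dtype=int32))
scene (np.int32(139), array([235.7, 178.3]), array([227, 171,  19,  16], dtype=int32))
```

View pics/tc.png

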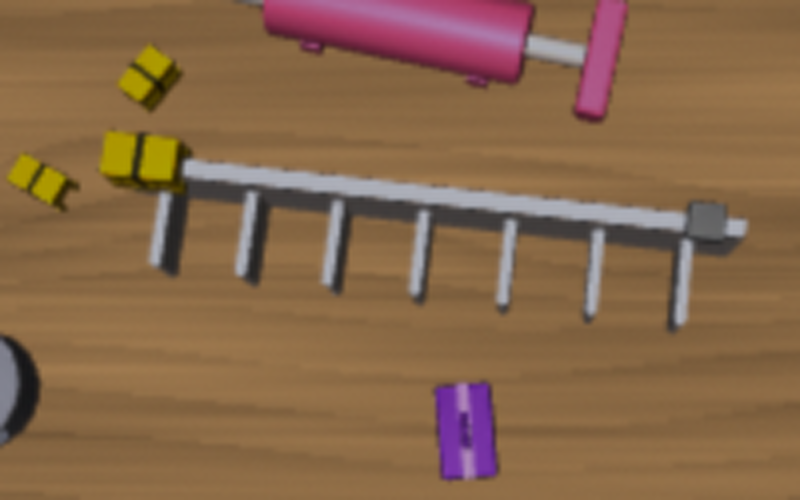

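View pics/sc.png

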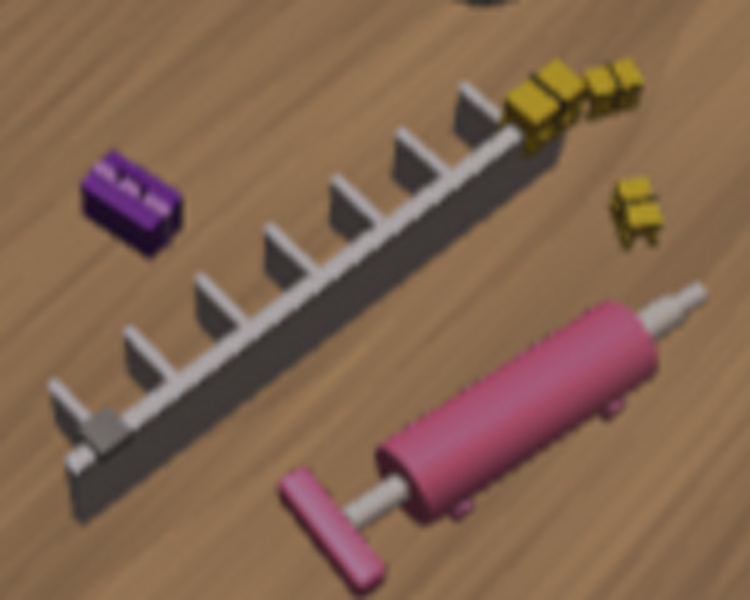

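Confirmed. The large saddle is at crop (145,158), on the rail with its stripe across it. The two small lookalikes lie loose on the surface behind and beside it. The clip is at the −y end (crop 707,221), so the third gap is rack y = +24, between the third and fourth divider from the left.

```bash
python3 - <<'E'
from h import *
A,B=cam("top"),cam("scene")
t=lambda p:((np.array(p)+.5)/4-.5+[140,135]);s=lambda p:((np.array(p)+.5)/5-.5+[210,140])
T=[(157,265),(243,275),(330,285),(417,295),(503,305),(592,314),(679,323),(746,228)]
S=[(465,88),(400,133),(336,180),(270,230),(200,280),(130,331),(54,384),(75,465)]
M=np.array([[-.047,y,.042] for y in np.arange(.144,-.15,-.048)]+[[.005,-.172,.064]])
P=np.array([tri(A,t(p),B,s(q))[0] for p,q in zip(T,S)]);print(P,[round(tri(A,t(p),B,s(q))[1],4) for p,q in zip(T,S)])
a,b=M-M.mean(0),P-P.mean(0)
th=np.arctan2((a[:,0]*b[:,1]-a[:,1]*b[:,0]).sum(),(a[:,:2]*b[:,:2]).sum())
R=cv2.Rodrigues(np.array([0,0,th]))[0];o=P.mean(0)-R@M.mean(0)
print("yaw",th,"orig",o,"res\n",P-(M@R.T+o))
h=0. 
# same by top-plane only assuming board z=0
Q=np.array([onz(A,t(p),m[2]) for p,m in zip(T,M)]);a,b=M-M.mean(0),Q-Q.mean(0)
th2=np.arctan2((a[:,0]*b[:,1]-a[:,1]*b[:,0]).sum(),(a[:,:2]*b[:,:2]).sum());R2=cv2.Rodrigues(np.array([0,0,th2]))[0];print("z0 fit",th2,Q.mean(0)-R2@M.mean(0))
# weight top face centre, marker top centre
w,e=tri(A,t((466,431)),B,s((131,187)));print("weight",w,e,R.T@(w-o))
m,e=tri(A,t((141,158)),B,s((545,92)));print("marker",m,e,R.T@(m-o))
# weight yaw from stripe ends
p,q=onz(A,t((462,384)),o[2]+.034),onz(A,t((469,478)),o[2]+.034);d=p-q;print("wyaw",np.arctan2(d[1],d[0]),np.linalg.norm(d),R.T@((p+q)/2-o))
E
```

```text
[[ 0.6196  0.1829  0.0395]
 [ 0.6136  0.1344  0.0405]
 [ 0.6084  0.0866  0.0407]
 [ 0.6032  0.0392  0.0393]
 [ 0.5975 -0.0081  0.039 ]
 [ 0.5927 -0.0559  0.0406]
 [ 0.5872 -0.1034  0.0412]
 [ 0.6355 -0.1362  0.0648]] [np.float64(0.0017), np.float64(0.0009), np.float64(0.0017), np.float64(0.0021), np.float64(0.0011), np.float64(0.002), np.float64(0.0001), np.float64(0.002)]
yaw -0.1117999560525893 orig [ 0.6498  0.0343 -0.0016] res
 [[ 0.0004  0.0003 -0.001 ]
 [-0.0002 -0.0005  0.0001]
 [-0.0001 -0.0006  0.0002]
 [ 0.0001 -0.0003 -0.0011]
 [-0.0003  0.     -0.0015]
 [ 0.0003 -0.0001  0.0002]
 [ 0.0001  0.0002  0.0008]
 [-0.0002  0.001   0.0024]]
z0 fit -0.11080452695640977 [0.6492 0.0336 0.    ]
weight [0.5293 0.0112 0.036 ] 0.0001668694022045362 [-0.1173 -0.0364  0.0376]
marker [0.6695 0.1823 0.082 ] 0.00014082207835051754 [0.003  0.1493 0.0836]
wyaw 0.08092082005505001 0.05042300763560305 [-0.117  -0.0359  0.034 ]
```

>>> {"api": "play_rows", "payload": {"translation": [[0,0,0],[0,0,0],[0,0,0],[0,0,0],[1.6,-3.9,0],[1.6,-3.9,0],[1.6,-3.9,0],[1.6,-3.9,0]], "turn": [6.78,6.78,6.78,6.78,0,0,0,0], "hand": -1}}

```text
time: 0.9
eef_pos: [0.3027, -0.4349, 0.231]
ee_rot: [[0.994, -0.112, -0.0], [-0.112, -0.994, 0.001], [-0.0, -0.001, -1.0]]
force: [1.4, 0.2, 0.5]
gripper_width: -0.002
grip_force: 0.0
```

>>> {"api": "play_rows", "payload": {"translation": [[1.6,-3.9,0],[1.6,-3.9,0],[1.6,-3.9,0],[1.6,-3.9,0],[1.6,-3.9,0],[1.6,-3.9,0],[1.6,-3.9,0],[1.6,-3.9,0]], "turn": [0,0,0,0,0,0,0,0]}}

```text
time: 1.7
eef_pos: [0.4645, -0.1392, 0.2311]
ee_rot: [[0.994, -0.111, -0.0], [-0.111, -0.994, 0.0], [-0.0, 0.0, -1.0]]
force: [-0.4, -0.1, 0.3]
gripper_width: 0.001
grip_force: 0.0
```

>>> {"api": "play_rows", "payload": {"translation": [[1.6,-3.9,0],[1.6,-3.9,0],[1.6,-3.9,0],[1.6,-3.9,0],[1.6,-3.9,0],[1.6,-3.9,0],[0,0,0],[0,0,0]], "turn": [0,0,0,0,0,0,0,0]}}

```text
time: 2.5
eef_pos: [0.5853, 0.0822, 0.2306]
ee_rot: [[0.994, -0.109, -0.001], [-0.109, -0.994, -0.0], [-0.001, 0.0, -1.0]]
force: [-0.6, -1.1, -0.7]
gripper_width: -0.005
grip_force: 0.0
```

```bash
cat >> h.py <<'E'
TH=-0.112;O=np.array([.6495,.034,0]);RR=cv2.Rodrigues(np.array([0,0,TH]))[0]
def rk(p): return RR.T@(np.asarray(p)-O)
E
python3 - <<'E'
from h import *
s=ctrl.get_state();print(s['time'],s['eef_pos'],rk(s['eef_pos']),'\n',RR.T@s['ee_rot'],s['force'],s['gripper_width'])
i=ctrl.read_camera("wrist");cv2.imwrite("pics/w1.png",i[:,:,::-1])
W=cam("wrist",s)
for b in blobs(i,*YEL,amin=60)[0]:print(b,rk(onz(W,b[1],.084)))
E
```

```text
2.5 [0.5853 0.0822 0.2306] [-0.0692  0.0407  0.2306] 
 [[ 1.      0.003  -0.0012]
 [ 0.003  -1.     -0.0003]
 [-0.0012  0.0003 -1.    ]] [-0.5853 -1.1428 -0.6764] -0.00453704220205838
(np.int32(294), array([134.7,  21.5]), array([124,  11,  22,  22], dtype=int32)) [0.06  0.145 0.084]
(np.int32(284), array([128.1,  36.8]), array([118,  26,  21,  22], dtype=int32)) [0.0483 0.1519 0.084 ]
(np.int32(554), array([125.8,  92.4]), array([115,  79,  23,  28], dtype=int32)) [0.0036 0.1593 0.084 ]
(np.int32(597), array([150.2,  92.4]), array([139,  79,  24,  28], dtype=int32)) [0.0036 0.1378 0.084 ]
(np.int32(242), array([82.6, 95.6]), array([75, 86, 18, 21], dtype=int32)) [0.0008 0.1978 0.084 ]
(np.int32(269), array([ 98.1, 101.6]), array([90, 91, 17, 22], dtype=int32)) [-0.0043  0.1849  0.084 ]
```

View pics/w1.png

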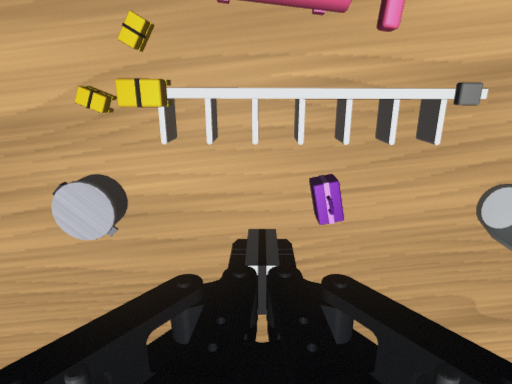

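The wrist view shows the marker on the rail at about (138,92), which is rack y 0.1485 and agrees with the top view. The lookalikes are at (135,31) and (94,99), and the weight is at (327,200). I'll go beyond the marker's outer end and descend.

>>> {"api": "play_rows", "payload": {"translation": [[1.5,-3.2,0],[1.5,-3.2,0],[1.5,-3.2,0],[1.5,-3.2,0],[1.5,-3.2,0],[0,0,3],[0,0,3],[0,0,3]], "turn": [0,0,0,0,0,0,0,0]}}

```text
time: 3.35
eef_pos: [0.6779, 0.2291, 0.1402]
ee_rot: [[0.994, -0.114, -0.0], [-0.114, -0.994, -0.002], [-0.0, 0.002, -1.0]]
force: [-0.5, 1.3, 0.7]
gripper_width: -0.001
grip_force: 0.0
```

>>> {"api": "play_rows", "payload": {"translation": [[0,0,2],[0,0,2],[0,0,2],[0,0,1.2],[0,0,0],[0,0,0]], "turn": [0,0,0,0,0,0]}}

```text
time: 3.95
eef_pos: [0.6784, 0.2308, 0.0699]
ee_rot: [[0.994, -0.112, 0.001], [-0.112, -0.994, -0.0], [0.001, 0.0, -1.0]]
force: [-0.3, 0.2, 0.5]
gripper_width: 0.003
grip_force: 0.0
```

```bash
python3 - <<'E'
from h import *
s=ctrl.get_state();print(s['time'],rk(s['eef_pos']),s['force'])
i=ctrl.read_camera("wrist");j=ctrl.read_camera("top")
cv2.imwrite("pics/w2.png",np.vstack([np.hstack([i[60:360],cv2.resize(j[130:240,100:220],(288,264)).copy()[:300] if 0 else cv2.copyMakeBorder(cv2.resize(j[130:240,100:220],(288,264)),0,36,0,0,0)])])[:,:,::-1])
W=cam("wrist",s)
for b in blobs(i,*YEL,amin=60)[0]:print(b,rk(onz(W,b[1],.084)))
E
```

```text
3.95 [0.0067 0.1988 0.0699] [-0.2922  0.1716  0.4813]
(np.int32(816), array([314.2, 106.8]), array([293,  89,  41,  37], dtype=int32)) [0.0743 0.1765 0.084 ]
(np.int32(748), array([299.2, 132.2]), array([279, 115,  40,  35], dtype=int32)) [0.0643 0.1822 0.084 ]
(np.int32(581), array([211.2, 222.6]), array([198, 207,  28,  32], dtype=int32)) [0.0245 0.2199 0.084 ]
(np.int32(507), array([235. , 230.2]), array([221, 216,  29,  29], dtype=int32)) [0.0208 0.2094 0.084 ]
(np.int32(156), array([333.8, 225. ]), array([318, 223,  36,  11], dtype=int32)) [0.0233 0.1654 0.084 ]
(np.int32(136), array([379.2, 224.5]), array([362, 223,  35,   4], dtype=int32)) [0.0235 0.1452 0.084 ]
(np.int32(1499), array([344.8, 258.2]), array([323, 240,  43,  44], dtype=int32)) [0.0067 0.1593 0.084 ]
(np.int32(1706), array([390.7, 262.6]), array([370, 240,  42,  47], dtype=int32)) [0.0044 0.1379 0.084 ]
```

View pics/w2.png

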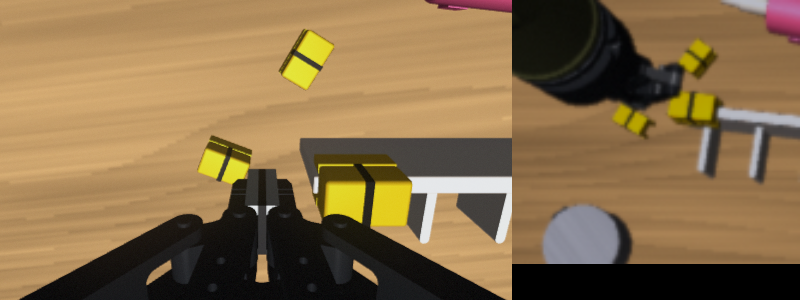

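The fingertip stands clear of the marker's outer end, with the marker at (365,200) in the crop. The tip is about 15 mm wide, so contact should come at TCP y ≈ 0.177. Now I'll push toward −y.

>>> {"api": "play_rows", "payload": {"translation": [[-0.15,1,0],[0,1,0],[0,0.8,0],[0,0.8,0],[0,0.8,0],[0,0.8,0],[0,0.8,0],[0,0.8,0]], "turn": [0,0,0,0,0,0,0,0]}}

```text
time: 4.85
eef_pos: [0.6688, 0.1637, 0.0693]
ee_rot: [[0.994, -0.111, 0.0], [-0.111, -0.994, 0.0], [0.0, -0.0, -1.0]]
force: [-0.5, 1.5, 0.8]
gripper_width: 0.005
grip_force: 0.5
```

>>> {"api": "play_rows", "payload": {"translation": [[0,0.8,0],[0,0.8,0],[0,0.8,0],[0,0.8,0],[0,0.8,0],[0,0.8,0],[0,0.6,0],[0,0.4,0]], "turn": [0,0,0,0,0,0,0,0]}}

```text
time: 5.65
eef_pos: [0.6624, 0.1056, 0.0693]
ee_rot: [[0.994, -0.112, -0.0], [-0.112, -0.994, -0.0], [0.0, 0.0, -1.0]]
force: [0.1, 0.3, 1.6]
gripper_width: 0.0
grip_force: 0.4
```

>>> {"api": "play_rows", "payload": {"translation": [[0,0.4,0],[0,0.3,0],[0,0,0],[0,0,0]], "turn": [0,0,0,0]}}

```text
time: 6.05
eef_pos: [0.6615, 0.0996, 0.0692]
ee_rot: [[0.994, -0.111, -0.0], [-0.111, -0.994, -0.0], [-0.0, 0.0, -1.0]]
force: [-0.7, -0.1, 0.2]
gripper_width: 0.001
grip_force: 0.0
```

```bash
cat >> h.py <<'E'
def marker():
    s=ctrl.get_state();print(s['time'],rk(s['eef_pos']),s['force'])
    i=ctrl.read_camera("wrist");W=cam("wrist",s)
    for b in blobs(i,*YEL,amin=300)[0]:print('w',b[0],b[1],rk(onz(W,b[1],.084)))
    j=ctrl.read_camera("top");A=cam("top")
    for b in blobs(j,*YEL)[0]:print('t',b[0],b[1],b[2],rk(onz(A,b[1],.083)))
    return s,i,j
E
python3 - <<'E'
from h import *
marker()
E
```

```text
6.05 [0.0046 0.0665 0.0692] [-0.7393 -0.1414  0.1537]
w 908 [ 86.3 104.2] [0.0733 0.1345 0.084 ]
w 871 [ 78.2 130.1] [0.0631 0.1394 0.084 ]
w 385 [  6.7 220.1] [0.024  0.1774 0.084 ]
w 626 [ 29.9 228.7] [0.0198 0.1681 0.084 ]
w 1630 [314.3 256.9] [0.0058 0.0412 0.084 ]
w 1635 [361.2 258.2] [0.0051 0.0197 0.084 ]
t 85 [234.8 183. ] [230 176  10  13] [-0.0019  0.0208  0.083 ]
t 53 [224.2 183.5] [220 181   9   7] [-0.0054  0.0427  0.083 ]
```

>>> {"api": "play_rows", "payload": {"translation": [[0,0.2,0],[0,0.2,0],[0,0.1,0],[0,0,0]], "turn": [0,0,0,0]}}

```text
time: 6.55
eef_pos: [0.6611, 0.0943, 0.0693]
ee_rot: [[0.994, -0.112, -0.0], [-0.112, -0.994, -0.0], [0.0, 0.0, -1.0]]
force: [-0.0, -0.0, -0.2]
gripper_width: 0.004
grip_force: 0.0
```

```bash
python3 - <<'E'
from h import *
marker()
E
```

```text
6.55 [0.0048 0.0612 0.0693] [-0.0139 -0.0373 -0.2089]
w 917 [ 77.2 104.6] [0.0733 0.1328 0.084 ]
w 885 [ 69.6 130.5] [0.0632 0.1376 0.084 ]
w 628 [ 21.8 228.9] [0.0199 0.1664 0.084 ]
w 1625 [313.3 256.4] [0.0061 0.0363 0.084 ]
w 1648 [359.6 257.6] [0.0055 0.0151 0.084 ]
t 85 [236.7 183.6] [232 179  10  10] [-0.0028  0.0167  0.083 ]
t 54 [226.3 183.7] [222 181   9   7] [-0.0054  0.0383  0.083 ]
```

>>> {"api": "play_rows", "payload": {"translation": [[0,0.1,0],[0,0.07,0],[0,0,0],[0,-1,0],[0,-1,0],[0,0,-4],[0,0,-4],[0,0,-4]], "turn": [0,0,0,0,0,0,0,0]}}

```text
time: 7.45
eef_pos: [0.6628, 0.1146, 0.1904]
ee_rot: [[0.994, -0.11, -0.001], [-0.11, -0.994, 0.0], [-0.001, -0.0, -1.0]]
force: [1.4, 0.7, 0.1]
gripper_width: 0.001
grip_force: 0.0
```

>>> {"api": "play_rows", "payload": {"translation": [[-2,3,0],[-2,3,0],[-2,0,0],[-2,0,0],[0,0,0],[0,0,0]], "turn": [0,0,0,0,0,0]}}

```text
time: 8.05
eef_pos: [0.5777, 0.0634, 0.1896]
ee_rot: [[0.994, -0.11, 0.001], [-0.11, -0.994, 0.001], [0.001, -0.001, -1.0]]
force: [0.8, -0.1, -0.2]
gripper_width: -0.002
grip_force: 0.0
```

```bash
python3 - <<'E'
from h import *
s,i,j=marker()
cv2.imwrite("pics/w3.png",i[:,:,::-1])
W=cam("wrist",s)
for b in blobs(i,*PUR,amin=60)[0]:print('weight',b[0],b[1],rk(onz(W,b[1],.034)))
hsv=cv2.cvtColor(i,cv2.COLOR_RGB2HSV)
for y in(.144,.096,.048,0,-.048,-.096):print(y,proj(W,O+RR@[-.047,y,.042]),proj(W,O+RR@[-.03,y,.042]))
E
```

```text
8.05 [-0.0746  0.0212  0.1896] [ 0.7886 -0.0765 -0.1748]
w 321 [94.4  6.8] [0.0564 0.1381 0.084 ]
w 376 [86.6 23. ] [0.046  0.1452 0.084 ]
w 770 [241.5  85.1] [0.004  0.0352 0.084 ]
w 765 [269.7  85.2] [0.0039 0.014  0.084 ]
w 326 [54.7 97.8] [-0.0054  0.1777  0.084 ]
t 112 [237.8 180.8] [233 175  10  14] [0.0034 0.0151 0.083 ]
weight 588 [325.6 209.7] [-0.1149 -0.0449  0.034 ]
weight 555 [309. 212.] [-0.1175 -0.0282  0.034 ]
0.144 [127.9593 143.8075] [125.7128 125.2119]
0.096 [179.7118 143.882 ] [178.3446 125.2882]
0.048 [231.4613 143.9566] [230.9734 125.3646]
0 [283.208  144.0311] [283.5992 125.4409]
-0.048 [334.9517 144.1056] [336.222  125.5172]
-0.096 [386.6926 144.1801] [388.8418 125.5935]
```

View pics/w3.png

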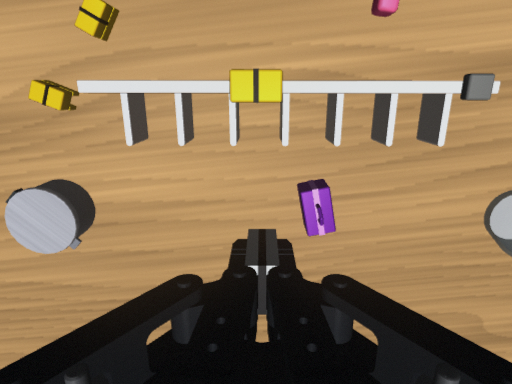

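```bash
python3 - <<'E'
from h import *
def bars(img,r0,r1):
    g=cv2.inRange(cv2.cvtColor(img,cv2.COLOR_RGB2HSV),(0,0,170),(180,45,255))[r0:r1]
    n,_,s,c=cv2.connectedComponentsWithStats(g);return [c[k]+[0,r0] for k in range(1,n) if s[k,4]>(r1-r0)*3]
s=ctrl.get_state();i=cv2.imread("pics/w3.png")[:,:,::-1].copy();W=cam("wrist",s)
for p in sorted(bars(i,112,138),key=lambda p:p[0]):print(p,rk(onz(W,p,.042)))
# rail ends at z .064
for p in((79,87),(498,88)):print('rail end',rk(onz(W,p,.064)))
st=cv2.inRange(cv2.cvtColor(i,cv2.COLOR_RGB2HSV),(0,0,0),(180,255,70))[74:98,245:267];x=np.argwhere(st)
p=x.mean(0)[::-1]+[245,74];print('stripe',p,rk(onz(W,p,.084)))
t=ctrl.read_camera("top");c=ctrl.read_camera("scene")
a=cv2.resize(t[165:225,160:340],None,fx=4,fy=4,interpolation=cv2.INTER_CUBIC);b=cv2.resize(c[150:215,230:330],None,fx=5,fy=5,interpolation=cv2.INTER_CUBIC)
o=np.zeros((570,720,3),np.uint8);o[:240]=a;o[245:570,:500]=b;cv2.imwrite("pics/m.png",o[:,:,::-1])
E
```

```text
[126.7588 124.4118] [-0.0283  0.1423  0.042 ]
[179.5148 124.4142] [-0.0283  0.0943  0.042 ]
[232.25 124.  ] [-0.0279  0.0462  0.042 ]
[285.0503 124.6927] [-0.0285 -0.0018  0.042 ]
[337.9186 124.564 ] [-0.0284 -0.05    0.042 ]
[390.7093 124.3547] [-0.0282 -0.0981  0.042 ]
[443.5 124.5] [-0.0283 -0.1462  0.042 ]
rail end [0.0037 0.1683 0.064 ]
rail end [ 0.0031 -0.1732  0.064 ]
stripe [255.7143  84.6429] [0.0051 0.0239 0.084 ]
```

View pics/m.png

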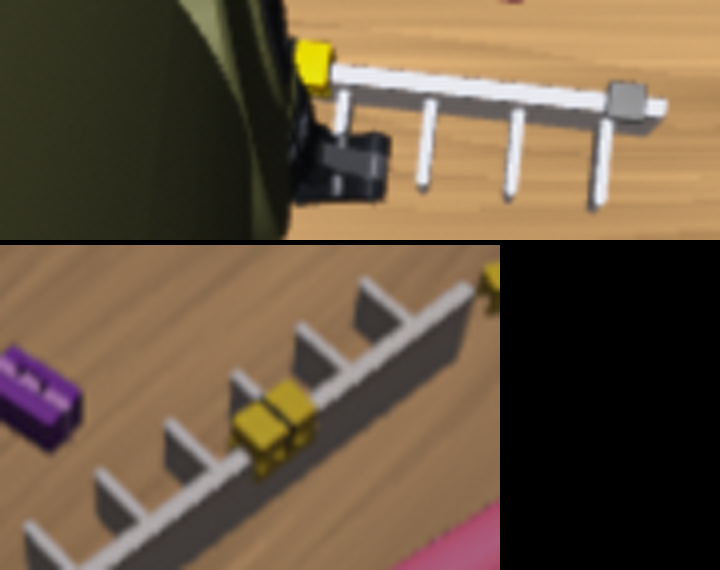

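The marker is at (256,85), over the third gap. Measured against the dividers it is about 2 mm short of centre, because the dividers read −2 mm in this view. I'll nudge it 2 mm.

>>> {"api": "play_rows", "payload": {"translation": [[2.0,-1.5,0],[2.0,-1.5,0],[2.0,-1.5,0],[2.0,-1.4,0],[0,0,4],[0,0,4],[0,0,3],[0,0,1]], "turn": [0,0,0,0,0,0,0,0]}}

```text
time: 9.05
eef_pos: [0.6608, 0.1115, 0.0653]
ee_rot: [[0.994, -0.111, -0.006], [-0.111, -0.994, -0.001], [-0.006, 0.002, -1.0]]
force: [-0.6, -0.2, 0.2]
gripper_width: -0.001
grip_force: 0.0
```

>>> {"api": "play_rows", "payload": {"translation": [[0,0,0],[0,0.5,0],[0,0.5,0],[0,0.3,0],[0,0.2,0],[0,0.2,0],[0,0,0],[0,0,0]], "turn": [0,0,0,0,0,0,0,0]}}

```text
time: 9.85
eef_pos: [0.6611, 0.0952, 0.0694]
ee_rot: [[0.994, -0.111, 0.0], [-0.111, -0.994, 0.0], [0.0, -0.0, -1.0]]
force: [-0.0, 0.6, 0.6]
gripper_width: 0.0
grip_force: 0.0
```

```bash
python3 - <<'E'
from h import *
marker()
E
```

```text
9.85 [0.0047 0.0621 0.0694] [-0.0159  0.6321  0.5518]
w 921 [ 79.1 104.5] [0.0733 0.133  0.084 ]
w 899 [ 71.6 130.3] [0.0631 0.1378 0.084 ]
w 630 [ 23.4 228.8] [0.0198 0.1667 0.084 ]
w 1704 [316.8 256.6] [0.0059 0.0356 0.084 ]
w 1684 [364.3 258. ] [0.0052 0.0138 0.084 ]
t 146 [233.9 183.3] [223 176  20  13] [-0.0028  0.0226  0.083 ]
```

>>> {"api": "play_rows", "payload": {"translation": [[0,0.2,0],[0,0.1,0],[0,0.1,0],[0,0.05,0],[0,0,0],[0,0,0]], "turn": [0,0,0,0,0,0]}}

```text
time: 10.55
eef_pos: [0.6606, 0.0904, 0.0693]
ee_rot: [[0.994, -0.111, 0.0], [-0.111, -0.994, -0.0], [0.0, 0.0, -1.0]]
force: [0.3, -0.5, 0.1]
gripper_width: -0.001
grip_force: 0.0
```

```bash
python3 - <<'E'
from h import *
marker()
E
```

```text
10.55 [0.0048 0.0573 0.0693] [ 0.3065 -0.5011  0.1405]
w 912 [ 70.5 104.5] [0.0733 0.1316 0.084 ]
w 826 [ 61.2 130. ] [0.0633 0.1371 0.084 ]
w 631 [ 15.8 229. ] [0.0198 0.1653 0.084 ]
w 1625 [313.1 256.3] [0.0061 0.0325 0.084 ]
w 1650 [359.5 257.6] [0.0055 0.0113 0.084 ]
t 137 [234.5 183.7] [224 179  20  10] [-0.0035  0.0212  0.083 ]
```

The marker is now centred (0.0219 reading plus the 2 mm view bias, about 0.024). Next I'll retreat and go to the −y side of the weight.

>>> {"api": "play_rows", "payload": {"translation": [[0,-1,0],[0,-1,0],[0,0,-3.5],[0,0,-3.5],[0,0,-3],[-3,4,0],[-3,4,0],[-3,4,0]], "turn": [0,0,0,0,0,0,0,0]}}

```text
time: 11.45
eef_pos: [0.5593, 0.0016, 0.1698]
ee_rot: [[0.994, -0.109, 0.001], [-0.109, -0.994, 0.0], [0.001, -0.001, -1.0]]
force: [-0.1, -1.5, -0.3]
gripper_width: -0.0
grip_force: 0.0
```

>>> {"api": "play_rows", "payload": {"translation": [[-3.2,4.8,0],[0,0,4],[0,0,4],[0,0,3],[0,0,2],[0,0,0],[0,0,0]], "turn": [0,0,0,0,0,0,0]}}

```text
time: 12.15
eef_pos: [0.5283, -0.0362, 0.0395]
ee_rot: [[0.994, -0.11, 0.0], [-0.11, -0.994, 0.0], [0.0, -0.0, -1.0]]
force: [0.9, 0.9, -0.7]
gripper_width: -0.002
grip_force: 0.0
```

```bash
cat >> h.py <<'E'
def weight(save=None):
    s=ctrl.get_state();print(s['time'],rk(s['eef_pos']),s['force'])
    i=ctrl.read_camera("wrist");W=cam("wrist",s)
    _,m=blobs(i,(125,60,50),(152,255,255));m=cv2.morphologyEx(m,cv2.MORPH_CLOSE,np.ones((9,9)))
    c=max(cv2.findContours(m,0,2)[0],key=cv2.contourArea);r=cv2.minAreaRect(c)
    q=np.array([rk(onz(W,p,.034)) for p in cv2.boxPoints(r)]);print('rect on z=.034',q.mean(0),'\n',q[:,:2])
    if save:cv2.imwrite(save,i[:,:,::-1])
E
python3 - <<'E'
from h import *
weight("pics/w4.png")
E
```

```text
12.15 [-0.1126 -0.0833  0.0395] [ 0.9292  0.9042 -0.6572]
rect on z=.034 [-0.1133 -0.0401  0.034 ] 
 [[-0.0897 -0.018 ]
 [-0.0802 -0.0529]
 [-0.1358 -0.0639]
 [-0.1474 -0.0255]]
```

View pics/w4.png

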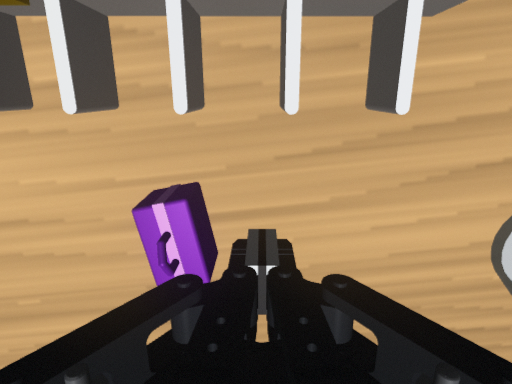

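The weight is at (178,240), clear of the shut finger at (262,260), with dividers ahead. I'll lower and push it sideways toward the third gap.

>>> {"api": "play_rows", "payload": {"translation": [[-0.5,0,1.5],[0,0,1.2],[0,0,0],[0,-0.8,0],[0,-0.8,0],[0,-0.8,0],[0,-0.7,0],[0,-0.7,0]], "turn": [0,0,0,0,0,0,0,0]}}

```text
time: 13.0
eef_pos: [0.5272, 0.0017, 0.0126]
ee_rot: [[0.994, -0.111, 0.0], [-0.111, -0.994, -0.0], [0.0, 0.0, -1.0]]
force: [-0.9, -1.0, 0.8]
gripper_width: 0.0
grip_force: 0.9
```

>>> {"api": "play_rows", "payload": {"translation": [[0,-0.7,0],[0,-0.7,0],[0,-0.7,0],[0,-0.6,0],[0,-0.6,0],[0,-0.4,0],[0,0,0],[0,0,0]], "turn": [0,0,0,0,0,0,0,0]}}

```text
time: 13.8
eef_pos: [0.5312, 0.0385, 0.0122]
ee_rot: [[0.994, -0.111, 0.0], [-0.111, -0.994, 0.0], [-0.0, -0.0, -1.0]]
force: [-0.3, 0.1, -0.1]
gripper_width: 0.0
grip_force: 0.0
```

```bash
python3 - <<'E'
from h import *
weight("pics/w5.png")
E
```

```text
13.8 [-0.118  -0.0087  0.0122] [-0.328   0.1192 -0.1029]
rect on z=.034 [-0.1033  0.0188  0.034 ] 
 [[-0.0806  0.0325]
 [-0.0806  0.0023]
 [-0.1259  0.0036]
 [-0.1259  0.0369]]
```

View pics/w5.png

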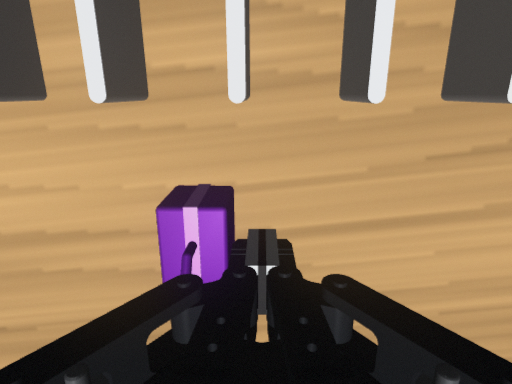

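The weight is now square to the rack at (193,240), a few mm short of the gap's centre. I'll give a small nudge, then go round behind it.

>>> {"api": "play_rows", "payload": {"translation": [[0,-0.2,0],[0,-0.1,0],[0,0,0],[0,1,0],[0,1.5,0],[-3,0,0],[-3,0,0],[-2,0,0]], "turn": [0,0,0,0,0,0,0,0]}}

```text
time: 14.65
eef_pos: [0.4498, 0.0235, 0.0161]
ee_rot: [[0.993, -0.113, -0.015], [-0.113, -0.994, -0.002], [-0.015, 0.003, -1.0]]
force: [4.4, 1.6, -0.4]
gripper_width: 0.003
grip_force: 0.0
```

>>> {"api": "play_rows", "payload": {"translation": [[0,-2,0],[0,-2,0],[0,-1.3,0],[0,0,0],[0,0,0]], "turn": [0,0,0,0,0]}}

```text
time: 15.15
eef_pos: [0.4598, 0.0768, 0.016]
ee_rot: [[0.994, -0.112, -0.009], [-0.112, -0.994, -0.002], [-0.009, 0.003, -1.0]]
force: [-0.1, -0.0, 0.2]
gripper_width: 0.001
grip_force: 0.0
```

```bash
python3 - <<'E'
from h import *
weight("pics/w6.png")
i=cv2.imread("pics/w6.png")[:,:,::-1].copy();s=ctrl.get_state();W=cam("wrist",s)
_,m=blobs(i,(125,60,50),(152,255,255));c=max(cv2.findContours(m,0,2)[0],key=cv2.contourArea)
for p in cv2.approxPolyDP(c,4,True)[:,0]:print('corner',p,rk(onz(W,p,.034))[:2])
g=cv2.inRange(cv2.cvtColor(i,cv2.COLOR_RGB2HSV),(0,0,190),(180,45,255))
n,_,st,c=cv2.connectedComponentsWithStats(g)
for k in range(1,n):
    if st[k,4]>100:print('bar',st[k],rk(onz(W,c[k],.042))[:2])
E
```

```text
15.15 [-0.1933  0.0213  0.016 ] [-0.0578 -0.0027  0.2126]
rect on z=.034 [-0.1142  0.0206  0.034 ] 
 [[-0.089   0.0349]
 [-0.089   0.0062]
 [-0.1393  0.0044]
 [-0.1392  0.037 ]]
corner [221   5] [-0.0906  0.0338]
corner [224 141] [-0.1385  0.0345]
corner [252 143] [-0.1393  0.0234]
corner [252  86] [-0.1178  0.0232]
corner [254 103] [-0.124   0.0225]
corner [261 107] [-0.1254  0.0198]
corner [267  79] [-0.1153  0.0175]
corner [267 143] [-0.1393  0.0174]
corner [294 143] [-0.1394  0.0067]
corner [300   6] [-0.091  0.006]
bar [253 111  15  35 400] [-0.1333  0.0202]
```

The weight's rear edge is at x −0.139 and its centre at y 0.0205, square to the rack. The finger is directly behind it. Now I'll push in.

>>> {"api": "play_rows", "payload": {"translation": [[1.5,0,0],[1.5,0,0],[1,0,0],[0.8,0,0],[0.8,0,0],[0.8,0,0],[0.8,0,0],[0.8,0,0]], "turn": [0,0,0,0,0,0,0,0]}}

```text
time: 16.0
eef_pos: [0.5396, 0.0691, 0.0153]
ee_rot: [[0.994, -0.111, -0.01], [-0.111, -0.994, -0.001], [-0.01, 0.002, -1.0]]
force: [-2.0, 0.4, 1.3]
gripper_width: -0.002
grip_force: 1.0
```

>>> {"api": "play_rows", "payload": {"translation": [[0.8,0,0],[0.6,0,0],[0,0,0],[0,0,0]], "turn": [0,0,0,0]}}

```text
time: 16.4
eef_pos: [0.554, 0.0675, 0.0152]
ee_rot: [[0.994, -0.111, -0.008], [-0.111, -0.994, -0.0], [-0.008, 0.001, -1.0]]
force: [-0.2, 0.5, -1.0]
gripper_width: 0.003
grip_force: 0.0
```

```bash
cat >> h.py <<'E'
def corners():
    s=ctrl.get_state();print(s['time'],rk(s['eef_pos']),s['force']);i=ctrl.read_camera("wrist");W=cam("wrist",s)
    _,m=blobs(i,(125,60,50),(152,255,255));c=max(cv2.findContours(m,0,2)[0],key=cv2.contourArea)
    for p in cv2.approxPolyDP(c,4,True)[:,0]:print('corner',p,rk(onz(W,p,.034))[:2])
    return i
E
python3 - <<'E'
from h import *
corners()
E
```

```text
16.4 [-0.0987  0.0226  0.0152] [-0.1985  0.5022 -0.9876]
corner [231 117] [-0.0345  0.0331]
corner [221 127] [-0.0383  0.0371]
corner [226 235] [-0.0845  0.0368]
corner [258 241] [-0.0873  0.0229]
corner [291 237] [-0.0854  0.0086]
corner [296 127] [-0.0383  0.0079]
corner [287 117] [-0.0345  0.0115]
```

Square and centred (y 0.0225), with 36 mm to go.

>>> {"api": "play_rows", "payload": {"translation": [[0.6,0,0],[0.6,0,0],[0.6,0,0],[0.6,0,0],[0.5,0,0],[0.3,0,0],[0.2,0,0],[0,0,0]], "turn": [0,0,0,0,0,0,0,0]}}

```text
time: 17.25
eef_pos: [0.5876, 0.0637, 0.0149]
ee_rot: [[0.994, -0.111, -0.008], [-0.111, -0.994, -0.001], [-0.008, 0.001, -1.0]]
force: [-0.4, -0.3, 0.0]
gripper_width: -0.001
grip_force: 0.2
```

>>> {"api": "play_rows", "payload": {"translation": [[0.1,0,0],[0.1,0,0],[0,0,0]], "turn": [0,0,0]}}

```text
time: 17.55
eef_pos: [0.5892, 0.0635, 0.0149]
ee_rot: [[0.994, -0.111, -0.009], [-0.111, -0.994, -0.001], [-0.009, 0.002, -1.0]]
force: [-1.3, 0.4, 0.8]
gripper_width: 0.003
grip_force: 0.7
```

```bash
python3 - <<'E'
from h import *
corners()
E
```

```text
17.55 [-0.0632  0.0226  0.0149] [-1.2726  0.3921  0.8165]
corner [223 172] [-0.0208  0.037 ]
corner [226 239] [-0.0507  0.0368]
corner [290 241] [-0.0517  0.009 ]
corner [294 173] [-0.0213  0.0082]
corner [266 172] [-0.0208  0.0196]
corner [266 229] [-0.046   0.0195]
corner [254 235] [-0.0489  0.0246]
corner [252 217] [-0.0405  0.0254]
corner [264 218] [-0.0409  0.0203]
corner [263 176] [-0.0225  0.0208]
corner [253 176] [-0.0225  0.0248]
corner [252 201] [-0.0333  0.0253]
corner [250 172] [-0.0208  0.026 ]
```

Nearly there. I'll keep going in small steps until the force shows the wall.

>>> {"api": "play_rows", "payload": {"translation": [[0.1,0,0],[0.1,0,0],[0,0,0]], "turn": [0,0,0]}}

```text
time: 17.9
eef_pos: [0.5903, 0.0634, 0.0148]
ee_rot: [[0.994, -0.111, -0.011], [-0.111, -0.994, -0.001], [-0.011, 0.002, -1.0]]
force: [-3.3, -0.5, 2.8]
gripper_width: -0.001
grip_force: 1.9
```

>>> {"api": "play_rows", "payload": {"translation": [[0.1,0,0],[0.05,0,0],[0,0,0]], "turn": [0,0,0]}}

```text
time: 18.2
eef_pos: [0.5903, 0.0634, 0.0147]
ee_rot: [[0.994, -0.111, -0.014], [-0.111, -0.994, -0.001], [-0.013, 0.002, -1.0]]
force: [-5.8, 1.2, 4.2]
gripper_width: 0.002
grip_force: 3.3
```

The finger has stalled and the force is rising, so the weight has met the wall. I'll retreat and check.

>>> {"api": "play_rows", "payload": {"translation": [[-0.5,0,0],[-2,0,0],[-2,0,0],[0,0,-4],[0,0,-4],[0,0,-4],[0,0,-4],[0,0,0]], "turn": [0,0,0,0,0,0,0,0]}}

```text
time: 19.0
eef_pos: [0.5545, 0.0685, 0.1807]
ee_rot: [[0.994, -0.112, 0.005], [-0.112, -0.994, 0.001], [0.005, -0.002, -1.0]]
force: [0.3, 0.2, 0.3]
gripper_width: 0.001
grip_force: 0.0
```

```bash
python3 - <<'E'
from h import *
i=corners();s,i,j=marker()
W=cam("wrist",s)
g=cv2.inRange(cv2.cvtColor(i,cv2.COLOR_RGB2HSV),(0,0,170),(180,45,255))
for y in(.048,0.,-.048):
    p=proj(W,O+RR@[-.043,y,.042]);r=g[int(p[1]),int(p[0])-25:int(p[0])+25].nonzero()[0]
    if len(r):print('div',y,rk(onz(W,(r.mean()+int(p[0])-25,int(p[1])),.042))[:2])
cv2.imwrite("pics/w7.png",i[:,:,::-1])
E
```

```text
19.0 [-0.0983  0.0237  0.1807] [0.3414 0.169  0.3362]
corner [246  72] [-0.0074  0.0361]
corner [247 123] [-0.0509  0.0359]
corner [258 123] [-0.0509  0.0259]
corner [259 105] [-0.0351  0.0249]
corner [265 107] [-0.0369  0.0196]
corner [265 123] [-0.0509  0.0196]
corner [276 123] [-0.051   0.0096]
corner [278  73] [-0.0082  0.0083]
corner [266  72] [-0.0074  0.0188]
corner [264  84] [-0.0173  0.0205]
corner [259  73] [-0.0082  0.0249]
19.05 [-0.1002  0.0233  0.1781] [-0.0133  0.101  -0.2436]
w 984 [246.   46.9] [0.0033 0.0328 0.084 ]
w 980 [276.8  46.7] [0.0034 0.0114 0.084 ]
w 347 [23.9 60.6] [-0.0054  0.1892  0.084 ]
w 395 [43.4 68.1] [-0.0104  0.1764  0.084 ]
t 234 [233.6 180.5] [224 174  20  15] [0.0031 0.024  0.083 ]
div 0.048 [-0.0423  0.0468]
div 0.0 [-0.0423  0.0051]
div -0.048 [-0.0424 -0.0496]
```

View pics/w7.png

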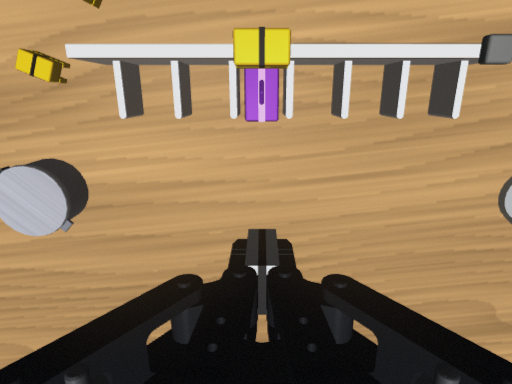

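The picture shows the marker's stripe at x = 262, midway between dividers 234 and 289, which bound the third gap from its parking end. The weight stands squarely in that gap against the wall, and the gripper touches nothing.

```bash
python3 -c "
from rig import ctrl
print(ctrl.close_job())"
```

```text
the job is handed in; nothing more can be done
None
```

The job is handed in: the yellow marker stands centred over the third gap from its parking end. The purple weight has been pushed square into that gap against the back wall, and the robot is clear of everything.

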